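# Check the laundry fan's push-pull switch

## Task

Check the drying fan's switch: pull the round knob straight up out of its white box until it clicks out at its stop, then push the same knob fully back down, so that the fan is off again. Leave the square knob of the lamp switch alone and do not shift the glass canister.

Things in the scene. Friction and masses are not known exactly. Their poses are not given: they have to be found in the camera images.
- fan_knob (a joint): how far the round knob is pulled up, in m: 0 fully home (as at the start), 0.022 at the upper stop; it slides straight up and down. A sprung detent holds it at either end: 4 to 6 N move it off either end, less towards the middle; past the middle (0.011) it snaps on by itself to the other end and stays there.
- fan_knob_top (a point): centre of the top face of the round knob to be used; moves with it. Upright grey plastic disc, 36 mm across, 22 mm high, on a thin steel stem over a 26 mm wide collar, amid the top of a fixed white box 80 x 80 x 55 mm high. Home: top face 91 mm above the shelf, underside 14 mm above the box; out: 22 mm higher. Grip its round side from above, in any direction.
- lamp_knob_top (a point): centre of the top face of the square knob of the other switch box (same box, heights and grey plastic; head 32 x 32 mm square, 22 mm high): the lamp switch, to be left alone. Which box stands left and which right varies.
- canister: clear glass canister with a wooden lid, 80 mm across and 128 mm high, standing loose between the two switch boxes; origin at the centre of its underside, z up. It must not be shifted.

How it is judged:
By the outcome, as a careful person would: the job done as asked, in the order asked, and still so for the second after the job is handed in, with the robot touching nothing.
It also fails if it takes over 29 s, if anything falls off the work surface, if the arm or the gripper's body presses on something with over 40 N, if the wrist force passes 120 N, or if a joint passes its speed limit or range.

## Robot

A 6-joint arm with a two-finger parallel gripper is mounted at the origin on the work surface. World frame = base frame: x ahead of the robot, y to its left, z up, the work surface at z = 0. Lengths are in m, angles in rad, forces in N, time in s.
With the tool pointing down it reaches from about 0.375 to 0.9 m from the base axis. Payload 3.1 kg.
Tool frame: the origin (TCP) lies on the mounting face of the last link; the fingertips stand 173 mm ahead of it and the grasp point (between the pads) lies 155 mm ahead of it (arm.grip_point_offset is the z of the grasp point in the tool frame, in m); z points along the fingers, y is the line along which they close (so a half turn about z gives the same grasp; the last joint's range is limited). The gripper opens to 85 mm and grips with 20 to 120 N. Pads are 22 mm wide; open, the fingers measure 114 mm over their backs; the gripper's body (76 mm by 85 mm) begins 54 mm behind the grasp point. The pads swing forward as they close: fully open they stand 13 mm farther back than shut.
Start: joints at [-1.284, 0.527, 1.433, -0, 1.181, -0.178], TCP at [0.281, -0.558, 0.405] pointing down, gripper open.
Joint ranges: [-3.08, 3.08], [-0.75, 2.2], [0.22, 2.44], [-1.43, 4.57], [0, 2.65], [-2.85, 2.85]. Speed limits (rad/s): [2.79, 2.79, 3.14, 3.14, 3.14, 3.14].

## Interface

Orientations are given as a rotation vector (axis times angle).
In Python, from station import get_obs, read_camera, finish_job, arm gives the robot as it stands.
- The arm moves only by the tool drive_tool, never from a script. Its argument "motion" is a list of rows, each an object of numbers: "rx", "ry", "rz": the turn, a rotation vector about the tool's x, y, z in rad; "dx", "dy", "dz": the shift along the tool's x, y, z in m; "gripper": the gripper's target within -1 to 1 (shut at 1, half-way at 0, fully open at -1). A call has 1 to 12 rows; each row is the pose to reach, as a shift and turn from the pose commanded when the call began, along the tool's axes at that moment; what a row does not reach only later rows make up. A row lasts 1/12 s, in which the tool goes at most 41.7 mm and 7.16 degrees, less where a joint would pass 70% of its speed; a pose out of reach is approached as far as the arm can. A call with a gripper value outside its range is refused whole. The fingers move at their own pace and stop on an object; "newtons" is the grip in N (left out, the last holds). Time passes only in rows, so rows that repeat a pose let the fingers close. It gives the time, the measured TCP pose, the force, the opening and the grip force at its end, in the units of the state.
- get_obs(): the state, without advancing time (a new reading comes with each control period).
- read_camera(name): name is "scene" or "top"; returns a dict with "image" (480x640x3 uint8, blue, green, red), "fx", "fy", "cx", "cy" (pixels), "rvec" (rotation vector, rad) and "tvec" (3), from world to camera coordinates, as OpenCV has them. Camera axes: x right, y down, z forward; pixel columns grow to the right and rows downward; lengths in m; the calibration is good to about 2 mm. A picture is of the moment at which its call begins. There is no depth.
- finish_job(): hands the job in; it is judged then, once.
The state is a dict: "time_s": time; "qpos": joint angles; "dq": joint speeds; "tau": joint torques, N m; "ee_pos": TCP position; "tcp_rot": TCP orientation; "contact_force": force on the tool from outside, world axes, zero at the start; "ft_torque": the same for the moment, N m; "opening": opening from 0.0 (shut) to 1.0 (fully open); "gripper_force": force on a finger pad.
Only numpy, scipy, OpenCV 4.12 (cv2) and the standard library are available. Lean on these libraries where they do the work, as an engineer would, in place of code of your own. Each camera call takes 0.05 s, during which the arm holds its last target. There are 200 camera calls.

## Working session

There is one attempt and no reset: what is moved stays moved. The work goes in short steps, Python scripts to look and compute and a tool call to move; the robot and the scene stay as the last step left them, time stands still between calls to the robot, and variables do not carry over. Pictures are saved under pics/ and viewed, at most 10 in all, crops included, and the job is handed in when it is done.

Besides the shell and the picture viewer there is one more tool, called after "Call:" as name(argument=value, ...), one argument or row to a line, values as JSON. drive_tool: Moves the arm, as the interface text tells. Its arguments: {"type":"object","properties":{"motion":{"type":"array"},"newtons":{"type":"number"}},"required":["motion"]}

```bash
mkdir -p pics; python3 - <<'E'
from station import *
import cv2, numpy as np
o=get_obs(); print(o['ee_pos'],o['tcp_rot'],o['time_s'],o['opening'])
for n in ('top','scene'):
    c=read_camera(n); cv2.imwrite(f'pics/{n}0.png',c['image'])
    R=cv2.Rodrigues(np.array(c['rvec']))[0]; print(n,c['fx'],-R.T@np.array(c['tvec']),R.tolist())
print(cv2.Rodrigues(np.array(o['tcp_rot']))[0].round(3))
E
```

```text
[ 0.28063637 -0.55805855  0.40372325] [-3.05460167e+00 -7.24575163e-01  1.50567676e-04] 0.0 0.9992767279317927
top 566.5144359473912 [0.38312728 0.00491452 0.93289042] [[-0.0032361298377795444, -0.9999791430893712, 0.005589351475799795], [-0.9829164750226698, 0.002152228262333522, -0.18403959096486905], [0.1840237229073538, -0.006089441661910042, -0.982902939311692]]
scene 448.76801213392383 [ 0.77714188 -0.29057773  0.74807   ] [[0.8099443117616498, 0.5865000974419349, -0.0028013470953357766], [0.5098343493004968, -0.7064155565075809, -0.4909643549153275], [-0.2899295571656788, 0.39622556356788197, -0.8711751572772423]]
[[ 0.893  0.449 -0.001]
 [ 0.449 -0.893  0.002]
 [ 0.    -0.002 -1.   ]]
```

View pics/top0.png

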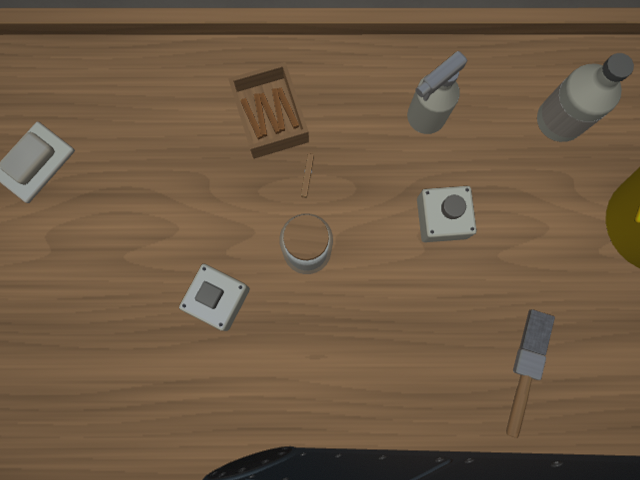

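View pics/scene0.png

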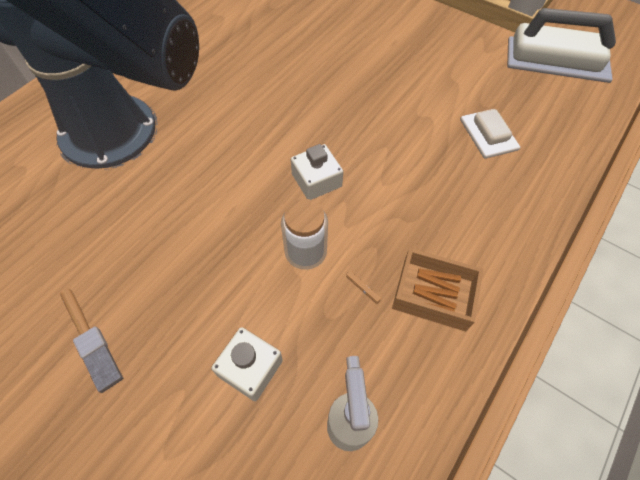

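The round knob is at about (454,206) in the top view and (243,354) in the scene view, on the right-hand box. The canister is well to its left at (306,240). A spray bottle stands beyond the box, at (435,95) in the top view. Next I'll measure the knob's top face.

```bash
cat > h.py <<'E'
from station import *
import cv2, numpy as np
def ray(c,u,v):
    R=cv2.Rodrigues(np.array(c['rvec']))[0]; C=-R.T@np.array(c['tvec'])
    return C, R.T@np.array([(u-c['cx'])/c['fx'],(v-c['cy'])/c['fy'],1])
def plane(c,u,v,z):
    C,d=ray(c,u,v); return C+d*(z-C[2])/d[2]
def knob(n,u,v,z,r=24):
    c=read_camera(n); im=c['image']; g=im.max(2); 
    m=(g<150)&(np.ptp(im,axis=2)<25); k=np.zeros_like(g); cv2.circle(k,(u,v),r,255,-1)
    m=(m&(k>0)).astype('uint8')*255
    cs=cv2.findContours(m,0,2)[0]; b=max(cs,key=cv2.contourArea)
    e=cv2.fitEllipse(b); print(n,'ellipse',e,'bbox',cv2.boundingRect(b))
    print('  centre@z',plane(c,*e[0],z).round(4)); return c,e
E
python3 - <<'E'
from h import *
for n,u,v in (('top',454,206),('scene',243,354)):
    c,e=knob(n,u,v,.091)
    print(c['image'][v-24:v+26:4,u].tolist())
    cv2.imwrite(f'pics/{n}c.png',cv2.resize(c['image'][v-50:v+50,u-50:u+50],(400,400),interpolation=2))
a=cv2.hconcat([cv2.imread('pics/topc.png'),cv2.imread('pics/scenec.png')]);cv2.imwrite('pics/crop1.png',a)
E
```

```text
top ellipse ((453.28900146484375, 206.62118530273438), (24.364038467407227, 25.735746383666992), 39.20899963378906) bbox (441, 194, 26, 26)
  centre@z [ 0.5857 -0.2093  0.091 ]
[[74, 101, 127], [70, 90, 107], [153, 161, 157], [115, 121, 119], [89, 92, 92], [88, 91, 92], [89, 93, 93], [90, 93, 93], [90, 94, 94], [40, 43, 47], [153, 161, 157], [154, 161, 157], [154, 161, 157]]
scene ellipse ((242.6004180908203, 356.50506591796875), (20.62315559387207, 24.60895538330078), 133.2933807373047) bbox (232, 344, 24, 24)
  centre@z [ 0.5921 -0.2152  0.091 ]
[[207, 216, 221], [225, 232, 234], [226, 235, 236], [168, 179, 183], [135, 141, 149], [132, 139, 146], [133, 136, 146], [127, 133, 142], [129, 132, 142], [75, 77, 89], [224, 233, 234], [224, 232, 235], [224, 233, 235]]
```

View pics/crop1.png

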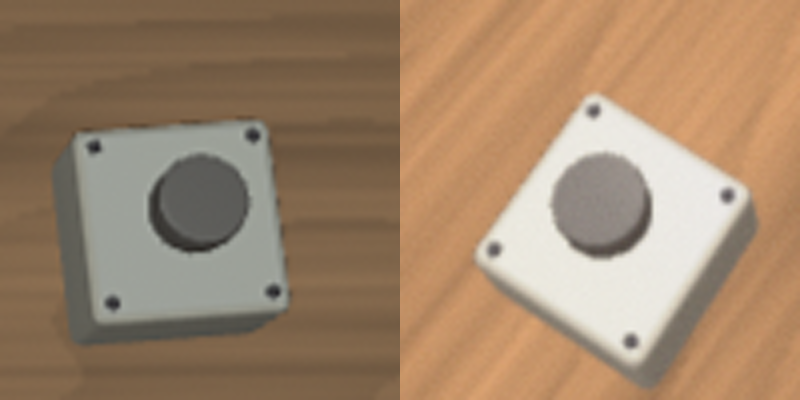

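The crops show the top faces centred near (455,205) in the top view and (243,354) in the scene view, each with the darker side visible around it. I'll mask only the lighter top face and work out the move.

```bash
cat >> h.py <<'E'
def topface(n,u,v,lo,hi,z):
    c=read_camera(n); im=c['image']; g=im.max(2); k=np.zeros_like(g); cv2.circle(k,(u,v),20,255,-1)
    m=((g>lo)&(g<hi)&(np.ptp(im,axis=2)<25)&(k>0)).astype('uint8')*255
    m=cv2.morphologyEx(m,cv2.MORPH_OPEN,np.ones((5,5)))
    b=max(cv2.findContours(m,0,1)[0],key=cv2.contourArea); e=cv2.fitEllipse(b)
    p=plane(c,*e[0],z); print(n,e,p.round(4)); return c,e[0],p
def move(p,z):  # shift of TCP so that grasp point comes to p[:2], height z
    o=get_obs(); R=cv2.Rodrigues(np.array(o['tcp_rot']))[0]
    t=np.array([p[0],p[1],z+arm.grip_point_offset]); print('shift',(R.T@(t-o['ee_pos'])).round(4),o['time_s'])
E
python3 - <<'E'
from h import *
a=topface('top',454,206,75,112,.091); b=topface('scene',243,354,115,165,.091)
(C,d),(D,e)=ray(a[0],*a[1]),ray(b[0],*b[1])
s=np.linalg.lstsq(np.c_[d,-e],D-C,rcond=None)[0]; print(C+d*s[0],D+e*s[1])
move((a[2]+b[2])/2,.16); move((a[2]+b[2])/2,.082)
print(plane(a[0],430,125,0),plane(a[0],455,65,.15))
E
```

```text
top ((454.5207824707031, 205.16659545898438), (20.127939224243164, 22.064233779907227), 120.45902252197266) [ 0.588  -0.2113  0.091 ]
scene ((242.37620544433594, 353.67022705078125), (20.564346313476562, 23.001955032348633), 50.269935607910156) [ 0.5891 -0.2123  0.091 ]
[ 0.58854507 -0.21184879  0.08869155] [ 0.58844852 -0.21198477  0.08870298]
shift [ 0.4307 -0.1713  0.0899] 0.3
shift [ 0.4307 -0.1712  0.1679] 0.3
[ 0.7536517  -0.19876437  0.        ] [ 0.78859049 -0.20715756  0.15      ]
```

Call:
drive_tool(
  motion=[
    {"dx": 0.035, "dy": -0.014},
    {"dx": 0.07, "dy": -0.028},
    {"dx": 0.105, "dy": -0.042},
    {"dx": 0.14, "dy": -0.056},
    {"dx": 0.175, "dy": -0.07},
    {"dx": 0.21, "dy": -0.084},
    {"dx": 0.245, "dy": -0.098},
    {"dx": 0.28, "dy": -0.112},
    {"dx": 0.315, "dy": -0.126},
    {"dx": 0.35, "dy": -0.14},
    {"dx": 0.385, "dy": -0.154},
    {"dx": 0.415, "dy": -0.165},
  ],
)

```text
invalid input
```

Call:
drive_tool(
  motion=[
    {"dx": 0.016, "dy": -0.006, "dz": 0.03},
    {"dx": 0.016, "dy": -0.006, "dz": 0.06},
    {"dx": 0.016, "dy": -0.006, "dz": 0.08},
    {"dx": 0.016, "dy": -0.006, "dz": 0.08},
  ],
)

```text
invalid input
```

```bash
python3 - <<'E'
from h import *
move((.5885,-.2118),.082); c=read_camera('scene'); cv2.imwrite('pics/s2.png',c['image'])
o=get_obs(); print(o['contact_force'],o['opening'],o['tcp_rot'])
E
```

```text
shift [ 0.4306 -0.1712  0.1679] 0.3
[-0.78576379 -0.3157366   0.25866495] 1.003298020838798 [-3.05631384e+00 -7.25003719e-01  7.75585213e-05]
```

View pics/s2.png

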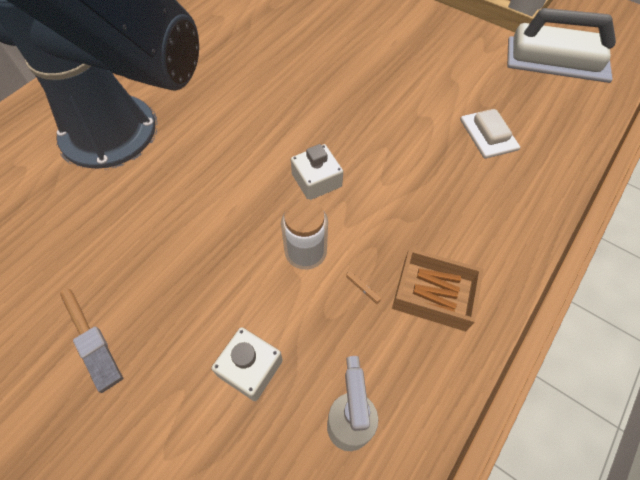

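The picture is unchanged because both moves were refused, so the arm hasn't moved. Each row probably needs every key, so I'll send a short test first.

Call:
drive_tool(
  motion=[
    {"dx": 0.035, "dy": -0.014, "dz": 0, "rx": 0, "ry": 0, "rz": 0, "gripper": -1},
    {"dx": 0.07, "dy": -0.028, "dz": 0, "rx": 0, "ry": 0, "rz": 0, "gripper": -1},
  ],
  newtons=40,
)

```text
time_s: 0.52
ee_pos: [0.33, -0.5028, 0.4045]
tcp_rot: [3.057, 0.718, 0.0]
contact_force: [0.9, 0.7, -0.1]
opening: 0.997
gripper_force: 0.0
```

Call:
drive_tool(
  motion=[
    {"dx": 0.035, "dy": -0.014, "dz": 0, "rx": 0, "ry": 0, "rz": 0, "gripper": -1},
    {"dx": 0.07, "dy": -0.028, "dz": 0, "rx": 0, "ry": 0, "rz": 0, "gripper": -1},
    {"dx": 0.105, "dy": -0.042, "dz": 0, "rx": 0, "ry": 0, "rz": 0, "gripper": -1},
    {"dx": 0.14, "dy": -0.056, "dz": 0, "rx": 0, "ry": 0, "rz": 0, "gripper": -1},
    {"dx": 0.175, "dy": -0.07, "dz": 0, "rx": 0, "ry": 0, "rz": 0, "gripper": -1},
    {"dx": 0.21, "dy": -0.084, "dz": 0, "rx": 0, "ry": 0, "rz": 0, "gripper": -1},
    {"dx": 0.245, "dy": -0.098, "dz": 0, "rx": 0, "ry": 0, "rz": 0, "gripper": -1},
    {"dx": 0.28, "dy": -0.112, "dz": 0.01, "rx": 0, "ry": 0, "rz": 0, "gripper": -1},
    {"dx": 0.315, "dy": -0.126, "dz": 0.03, "rx": 0, "ry": 0, "rz": 0, "gripper": -1},
    {"dx": 0.345, "dy": -0.138, "dz": 0.055, "rx": 0, "ry": 0, "rz": 0, "gripper": -1},
    {"dx": 0.361, "dy": -0.143, "dz": 0.07, "rx": 0, "ry": 0, "rz": 0, "gripper": -1},
    {"dx": 0.361, "dy": -0.143, "dz": 0.08, "rx": 0, "ry": 0, "rz": 0, "gripper": -1},
  ],
)

```text
time_s: 1.52
ee_pos: [0.5907, -0.2086, 0.3226]
tcp_rot: [-3.053, -0.732, 0.001]
contact_force: [-0.3, -0.8, -1.2]
opening: 1.0
gripper_force: 0.0
```

Call:
drive_tool(
  motion=[
    {"dx": 0, "dy": 0, "dz": 0, "rx": 0, "ry": 0, "rz": 0, "gripper": -1},
    {"dx": 0, "dy": 0, "dz": 0, "rx": 0, "ry": 0, "rz": 0, "gripper": -1},
    {"dx": 0, "dy": 0, "dz": 0, "rx": 0, "ry": 0, "rz": 0, "gripper": -1},
  ],
)

```text
time_s: 1.77
ee_pos: [0.5887, -0.2133, 0.3257]
tcp_rot: [3.056, 0.723, 0.001]
contact_force: [-0.1, -0.1, 1.0]
opening: 1.0
gripper_force: 0.0
```

```bash
python3 - <<'E'
from h import *
move((.5885,-.2118),.082); c=read_camera('scene'); cv2.imwrite('pics/s3.png',cv2.resize(c['image'][230:430,120:380],None,fx=3,fy=3,interpolation=2)[:600,:780])
o=get_obs(); print(o['ee_pos'],o['contact_force'],o['opening'],cv2.Rodrigues(o['tcp_rot'])[0].round(3).tolist())
E
```

```text
shift [ 0.0004 -0.0016  0.089 ] 1.7667
[ 0.58870875 -0.21344917  0.3259848 ] [ 0.20080269  0.40129839 -0.08096399] 0.9996175352241957 [[0.894, 0.447, 0.002], [0.447, -0.894, -0.001], [0.001, 0.002, -1.0]]
```

View pics/s3.png

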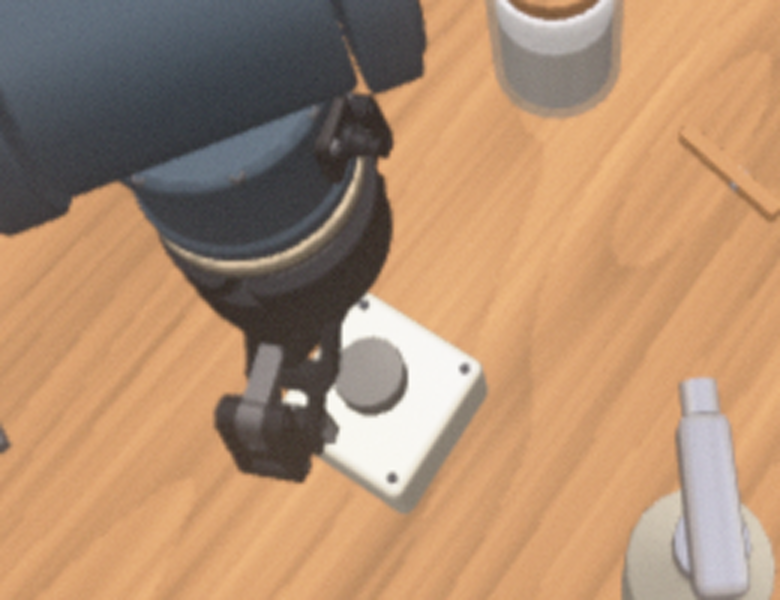

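The open gripper hangs over the knob with clear room around it. The canister and bottle are well away. I'll descend.

Call:
drive_tool(
  motion=[
    {"dx": 0, "dy": -0.001, "dz": 0.015, "rx": 0, "ry": 0, "rz": 0, "gripper": -1},
    {"dx": 0, "dy": -0.001, "dz": 0.03, "rx": 0, "ry": 0, "rz": 0, "gripper": -1},
    {"dx": 0, "dy": -0.001, "dz": 0.045, "rx": 0, "ry": 0, "rz": 0, "gripper": -1},
    {"dx": 0, "dy": -0.001, "dz": 0.06, "rx": 0, "ry": 0, "rz": 0, "gripper": -1},
    {"dx": 0, "dy": -0.001, "dz": 0.07, "rx": 0, "ry": 0, "rz": 0, "gripper": -1},
    {"dx": 0, "dy": -0.001, "dz": 0.08, "rx": 0, "ry": 0, "rz": 0, "gripper": -1},
    {"dx": 0, "dy": -0.001, "dz": 0.087, "rx": 0, "ry": 0, "rz": 0, "gripper": -1},
    {"dx": 0, "dy": -0.001, "dz": 0.087, "rx": 0, "ry": 0, "rz": 0, "gripper": -1},
    {"dx": 0, "dy": -0.001, "dz": 0.087, "rx": 0, "ry": 0, "rz": 0, "gripper": -1},
    {"dx": 0, "dy": -0.001, "dz": 0.087, "rx": 0, "ry": 0, "rz": 0, "gripper": -1},
  ],
)

```text
time_s: 2.65
ee_pos: [0.5889, -0.2114, 0.2384]
tcp_rot: [3.056, 0.725, 0.002]
contact_force: [0.3, 0.3, -0.2]
opening: 0.999
gripper_force: 0.0
```

```bash
python3 - <<'E'
from h import *
move((.5885,-.2118),.082)
o=get_obs(); print(o['ee_pos'],o['contact_force'])
E
```

```text
shift [-0.0005  0.0002  0.0017] 2.65
[ 0.58885078 -0.21136697  0.23836576] [ 0.31727466  0.3043303  -0.16778794]
```

Aligned with the knob. I'll close the fingers.

Call:
drive_tool(
  motion=[
    {"dx": 0, "dy": 0, "dz": 0.001, "rx": 0, "ry": 0, "rz": 0, "gripper": 0},
    {"dx": 0, "dy": 0, "dz": 0.001, "rx": 0, "ry": 0, "rz": 0, "gripper": 0.2},
    {"dx": 0, "dy": 0, "dz": 0.001, "rx": 0, "ry": 0, "rz": 0, "gripper": 0.5},
    {"dx": 0, "dy": 0, "dz": 0.001, "rx": 0, "ry": 0, "rz": 0, "gripper": 1},
    {"dx": 0, "dy": 0, "dz": 0.001, "rx": 0, "ry": 0, "rz": 0, "gripper": 1},
    {"dx": 0, "dy": 0, "dz": 0.001, "rx": 0, "ry": 0, "rz": 0, "gripper": 1},
    {"dx": 0, "dy": 0, "dz": 0.001, "rx": 0, "ry": 0, "rz": 0, "gripper": 1},
    {"dx": 0, "dy": 0, "dz": 0.001, "rx": 0, "ry": 0, "rz": 0, "gripper": 1},
    {"dx": 0, "dy": 0, "dz": 0.001, "rx": 0, "ry": 0, "rz": 0, "gripper": 1},
    {"dx": 0, "dy": 0, "dz": 0.001, "rx": 0, "ry": 0, "rz": 0, "gripper": 1},
  ],
  newtons=40,
)

```text
time_s: 3.48
ee_pos: [0.5889, -0.2116, 0.2373]
tcp_rot: [3.055, 0.725, 0.002]
contact_force: [-0.6, -2.2, 5.0]
opening: 0.408
gripper_force: 40.2
```

Call:
drive_tool(
  motion=[
    {"dx": 0, "dy": 0, "dz": -0.003, "rx": 0, "ry": 0, "rz": 0, "gripper": 1},
    {"dx": 0, "dy": 0, "dz": -0.006, "rx": 0, "ry": 0, "rz": 0, "gripper": 1},
    {"dx": 0, "dy": 0, "dz": -0.009, "rx": 0, "ry": 0, "rz": 0, "gripper": 1},
    {"dx": 0, "dy": 0, "dz": -0.012, "rx": 0, "ry": 0, "rz": 0, "gripper": 1},
    {"dx": 0, "dy": 0, "dz": -0.015, "rx": 0, "ry": 0, "rz": 0, "gripper": 1},
    {"dx": 0, "dy": 0, "dz": -0.018, "rx": 0, "ry": 0, "rz": 0, "gripper": 1},
    {"dx": 0, "dy": 0, "dz": -0.02, "rx": 0, "ry": 0, "rz": 0, "gripper": 1},
    {"dx": 0, "dy": 0, "dz": -0.022, "rx": 0, "ry": 0, "rz": 0, "gripper": 1},
    {"dx": 0, "dy": 0, "dz": -0.0235, "rx": 0, "ry": 0, "rz": 0, "gripper": 1},
    {"dx": 0, "dy": 0, "dz": -0.0235, "rx": 0, "ry": 0, "rz": 0, "gripper": 1},
    {"dx": 0, "dy": 0, "dz": -0.0235, "rx": 0, "ry": 0, "rz": 0, "gripper": 1},
  ],
)

```text
time_s: 4.4
ee_pos: [0.5888, -0.2116, 0.2595]
tcp_rot: [3.055, 0.725, 0.002]
contact_force: [2.6, -5.5, -5.2]
opening: 0.406
gripper_force: 42.2
```

```bash
python3 - <<'E'
from h import *
c=read_camera('scene'); d=read_camera('top'); cv2.imwrite('pics/s4.png',cv2.hconcat([cv2.resize(x,(400,400),interpolation=2) for x in (c['image'][300:400,195:295],d['image'][155:255,405:505])]))
o=get_obs(); print(o['ee_pos'],o['contact_force'],o['opening'])
E
```

```text
[ 0.58884329 -0.21154858  0.25948145] [ 4.34898758 -5.15753392 -5.68974032] 0.40499950339657
```

View pics/s4.png

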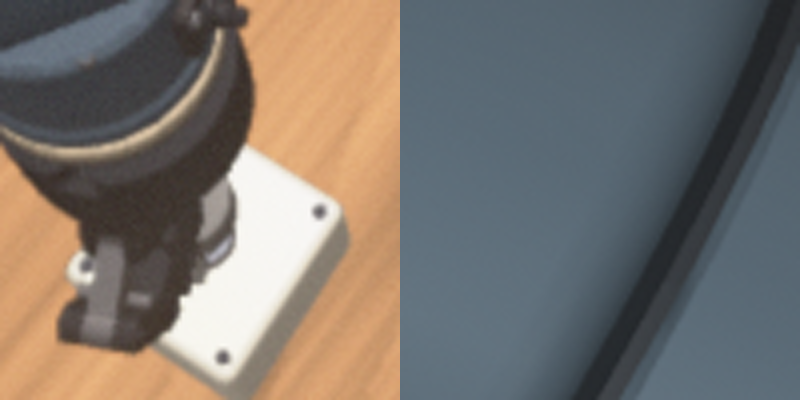

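The knob is visibly raised, with its stem showing under it at about (215,245) in the left crop. I'll pull another 2 mm to confirm the stop.

Call:
drive_tool(
  motion=[
    {"dx": 0, "dy": 0, "dz": -0.001, "rx": 0, "ry": 0, "rz": 0, "gripper": 1},
    {"dx": 0, "dy": 0, "dz": -0.002, "rx": 0, "ry": 0, "rz": 0, "gripper": 1},
    {"dx": 0, "dy": 0, "dz": -0.002, "rx": 0, "ry": 0, "rz": 0, "gripper": 1},
    {"dx": 0, "dy": 0, "dz": -0.002, "rx": 0, "ry": 0, "rz": 0, "gripper": 1},
  ],
)

```text
time_s: 4.83
ee_pos: [0.5889, -0.2116, 0.2596]
tcp_rot: [3.056, 0.725, 0.001]
contact_force: [6.2, -7.2, -14.6]
opening: 0.404
gripper_force: 42.2
```

At its stop: the height didn't change while the force rose to 14.6 N. Now I'll push it back home.

Call:
drive_tool(
  motion=[
    {"dx": 0, "dy": 0, "dz": 0.003, "rx": 0, "ry": 0, "rz": 0, "gripper": 1},
    {"dx": 0, "dy": 0, "dz": 0.006, "rx": 0, "ry": 0, "rz": 0, "gripper": 1},
    {"dx": 0, "dy": 0, "dz": 0.009, "rx": 0, "ry": 0, "rz": 0, "gripper": 1},
    {"dx": 0, "dy": 0, "dz": 0.012, "rx": 0, "ry": 0, "rz": 0, "gripper": 1},
    {"dx": 0, "dy": 0, "dz": 0.015, "rx": 0, "ry": 0, "rz": 0, "gripper": 1},
    {"dx": 0, "dy": 0, "dz": 0.018, "rx": 0, "ry": 0, "rz": 0, "gripper": 1},
    {"dx": 0, "dy": 0, "dz": 0.021, "rx": 0, "ry": 0, "rz": 0, "gripper": 1},
    {"dx": 0, "dy": 0, "dz": 0.024, "rx": 0, "ry": 0, "rz": 0, "gripper": 1},
    {"dx": 0, "dy": 0, "dz": 0.026, "rx": 0, "ry": 0, "rz": 0, "gripper": 1},
    {"dx": 0, "dy": 0, "dz": 0.027, "rx": 0, "ry": 0, "rz": 0, "gripper": 1},
    {"dx": 0, "dy": 0, "dz": 0.027, "rx": 0, "ry": 0, "rz": 0, "gripper": 1},
    {"dx": 0, "dy": 0, "dz": 0.027, "rx": 0, "ry": 0, "rz": 0, "gripper": 1},
  ],
)

```text
time_s: 5.83
ee_pos: [0.5888, -0.2115, 0.2373]
tcp_rot: [3.055, 0.725, 0.002]
contact_force: [-0.2, -3.8, 10.1]
opening: 0.404
gripper_force: 44.9
```

It's home: the height is back to 0.2373 m with 10 N pushing against the lower stop. I'll release and retreat straight up.

Call:
drive_tool(
  motion=[
    {"dx": 0, "dy": 0, "dz": -0.001, "rx": 0, "ry": 0, "rz": 0, "gripper": 0},
    {"dx": 0, "dy": 0, "dz": -0.001, "rx": 0, "ry": 0, "rz": 0, "gripper": -1},
    {"dx": 0, "dy": 0, "dz": -0.001, "rx": 0, "ry": 0, "rz": 0, "gripper": -1},
    {"dx": 0, "dy": 0, "dz": -0.001, "rx": 0, "ry": 0, "rz": 0, "gripper": -1},
    {"dx": 0, "dy": 0, "dz": -0.001, "rx": 0, "ry": 0, "rz": 0, "gripper": -1},
    {"dx": 0, "dy": 0, "dz": -0.001, "rx": 0, "ry": 0, "rz": 0, "gripper": -1},
    {"dx": 0, "dy": 0, "dz": -0.001, "rx": 0, "ry": 0, "rz": 0, "gripper": -1},
    {"dx": 0, "dy": 0, "dz": -0.001, "rx": 0, "ry": 0, "rz": 0, "gripper": -1},
    {"dx": 0, "dy": 0, "dz": -0.001, "rx": 0, "ry": 0, "rz": 0, "gripper": -1},
  ],
)

```text
time_s: 6.58
ee_pos: [0.5886, -0.2111, 0.2361]
tcp_rot: [-3.057, -0.725, 0.0]
contact_force: [-0.9, -0.1, 0.4]
opening: 1.005
gripper_force: 0.0
```

Call:
drive_tool(
  motion=[
    {"dx": 0, "dy": 0, "dz": -0.015, "rx": 0, "ry": 0, "rz": 0, "gripper": -1},
    {"dx": 0, "dy": 0, "dz": -0.03, "rx": 0, "ry": 0, "rz": 0, "gripper": -1},
    {"dx": 0, "dy": 0, "dz": -0.05, "rx": 0, "ry": 0, "rz": 0, "gripper": -1},
    {"dx": 0, "dy": 0, "dz": -0.075, "rx": 0, "ry": 0, "rz": 0, "gripper": -1},
    {"dx": 0, "dy": 0, "dz": -0.1, "rx": 0, "ry": 0, "rz": 0, "gripper": -1},
    {"dx": 0, "dy": 0, "dz": -0.13, "rx": 0, "ry": 0, "rz": 0, "gripper": -1},
    {"dx": -0.03, "dy": 0.01, "dz": -0.15, "rx": 0, "ry": 0, "rz": 0, "gripper": -1},
    {"dx": -0.06, "dy": 0.025, "dz": -0.16, "rx": 0, "ry": 0, "rz": 0, "gripper": -1},
    {"dx": -0.09, "dy": 0.035, "dz": -0.16, "rx": 0, "ry": 0, "rz": 0, "gripper": -1},
    {"dx": -0.12, "dy": 0.045, "dz": -0.16, "rx": 0, "ry": 0, "rz": 0, "gripper": -1},
    {"dx": -0.15, "dy": 0.055, "dz": -0.16, "rx": 0, "ry": 0, "rz": 0, "gripper": -1},
    {"dx": -0.15, "dy": 0.055, "dz": -0.16, "rx": 0, "ry": 0, "rz": 0, "gripper": -1},
  ],
)

```text
time_s: 7.58
ee_pos: [0.4761, -0.3311, 0.3964]
tcp_rot: [3.057, 0.717, -0.003]
contact_force: [-0.1, 0.9, -0.5]
opening: 1.002
gripper_force: 0.0
```

```bash
python3 - <<'E'
from h import *
c=read_camera('scene'); cv2.imwrite('pics/s5.png',c['image'])
o=get_obs(); print(o['ee_pos'],o['contact_force'],o['opening'],o['time_s'],abs(o['dq']).max())
topface('scene',243,354,115,165,.091)
E
```

```text
[ 0.47746251 -0.32961914  0.39640235] [-0.15248596  1.10947728 -0.07088228] 0.9967030427720259 7.6333 0.05476076342411519
scene ((242.39328002929688, 353.64788818359375), (20.546979904174805, 23.075206756591797), 49.68895721435547) [ 0.5891 -0.2122  0.091 ]
```

View pics/s5.png

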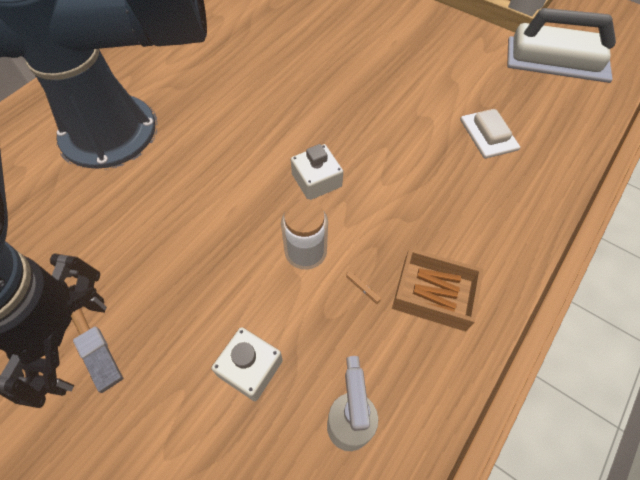

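The knob's top face is at (242.4,353.6), within 0.1 pixel of where it started, so it is home. The canister and the lamp switch look unmoved, and the gripper is clear of everything.

```bash
python3 -c "from station import *; print(finish_job())"
```

```text
the job is handed in; nothing more can be done
None
```

I pulled the fan's round knob up to its upper stop, pushed it fully back down so the fan is off, left the lamp knob and canister alone, and handed the job in at about 7.6 s.

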